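# Unclamp a gauged block, return it to its row, re-clamp the fixture

### The arm

A 6-joint arm with a two-finger parallel gripper is mounted at the origin on the work surface. World frame = base frame: x ahead of the robot, y to its left, z up, the work surface at z = 0. Lengths are in m, angles in rad, forces in N, time in s.
With the tool pointing down it reaches from about 0.35 to 0.775 m from the base axis. Payload 7.3 kg.
Tool frame: the origin (TCP) lies between the finger pads; the fingertips stand 14 mm ahead of it and the grasp point (between the pads) lies 5 mm behind it; z points along the fingers, y is the line along which they close (so a half turn about z gives the same grasp; the last joint's range is limited). The gripper opens to 92 mm and grips with 3 to 60 N. Pads are 19 mm wide; open, the fingers measure 130 mm over their backs; the gripper's body (75 mm by 190 mm) begins 47 mm behind the grasp point.
Start: joints at [-1.285, 0.342, 1.524, -0, 1.275, -0.146], TCP at [0.22, -0.477, 0.241] pointing down, gripper open.
Joint ranges: [-2.53, 2.53], [-0.77, 2.02], [0.04, 2.7], [-1, 4.14], [0.28, 2.66], [-3.11, 3.11]. Speed limits (rad/s): [2.57, 2.57, 3.14, 3.14, 3.14, 3.14].

### API

Orientations are given as [roll, pitch, yaw] about the fixed x, y, z axes, in that order (R = Rz(yaw) Ry(pitch) Rx(roll)).
In Python, from cell import robot, eyes gives the robot as it stands. The module is installed in compiled form; this text tells all that it offers.
- The arm moves only by the shell command python3 -m handwheel 'ROWS' [FORCE]. ROWS is JSON, one flat list of numbers, 5 for each row, row after row: the shift along the world's x, y, z in mm, then the turn about the world's z in rad, then the opening, from 0 (shut) to 1 (fully open). In form: [x, y, z, spin, jaw, x, y, z, spin, jaw, ...]. A call has 1 to 8 rows; each row shifts and turns the commanded pose from where the row before left it; what a row does not reach is not made up. A row lasts 1/10 s, in which the tool goes at most 50 mm and 8.59 degrees, less where a joint would pass 70% of its speed; a pose out of reach is approached as far as the arm can. A call with a gripper value outside its range is refused whole. The fingers move at their own pace and stop on an object; FORCE is the grip in N (left out, the last holds). Time passes only in rows, so rows that do not move let the fingers close. It gives the time, the measured TCP pose, the force, the opening and the grip force at its end, in the units of the state.
- robot.observe(): the state, without advancing time (a new reading comes with each control period).
- eyes.read_camera(name): name is "scene" or "top" or "wrist"; returns (picture, depth): 420x560x3 uint8, blue, green, red; 420x560 float32, m along the optical axis (not along the pixel's ray), 0 where there is no reading.
- eyes.calibration(name): a dict with "fx", "fy", "cx", "cy" (pixels), "world_to_cam" (4x4, takes a point from world to camera coordinates). Camera axes: x right, y down, z forward; pixel columns grow to the right and rows downward; lengths in m; the calibration is good to about 2 mm. A picture is of the moment at which its call begins: read the wrist's pose just before it. calibration takes no time and is no camera call; for the wrist camera it gives the pose at the moment of the call.
- robot.hand_in(): hands the job in; it is judged then, once.
The state is a dict: "time": time; "qpos": joint angles; "qvel": joint speeds; "joint_efforts": joint torques, N m; "tool_pos": TCP position; "tool_rot": TCP orientation; "contact_force": force on the tool from outside, world axes, zero at the start; "torque": the same for the moment, N m; "opening": finger opening in m; "grip_force": force on a finger pad.
Only numpy, scipy, OpenCV 4.12 (cv2) and the standard library are available. Lean on these libraries where they do the work, as an engineer would, in place of code of your own. Each camera call takes 0.05 s, during which the arm holds its last target. There are 200 camera calls.

### The job

Flip the clamp handle of the checking fixture right over to its open stop, take out the block and stand it in the empty place of the row on the rack, square and in line with its neighbours with its ends flush with theirs, set down and never dropped; then flip the handle back down until the fixture is fully clamped shut. In the fixture the block can be held only by its long sides and in the row only by its ends, so set it down on the bench on the way and take it again the other way. Do not disturb the other blocks or the tools and parts lying about.

Things in the scene. Friction and masses are not known exactly. Their poses are not given: they have to be found in the camera images.
- handle (a joint): hinge of the clamp handle, rad: 0 = clamped shut (bar level over the block), 2.1 = open stop (bar stood up and leaning back over the far side). The handle is over-centre: its weight (0.25 kg) holds it at either stop, upright is at 1.57, and released anywhere else it falls to the stop on its side
- knob (a point): centre of the dark steel ball, 28 mm in diameter, on the free end of the handle, 130 mm from the hinge line. Shut it is 78 mm above the bench on the fixture's -x side; open about 190 mm above the bench on its +x side. Can be pinched from above along the hinge line and swivels between the fingers
- hinge (a point): point on the hinge line of the handle, 78 mm above the bench; axes are those of the fixture. The hinge line is the fixture's y axis; opening turns positively about +y (the knob goes from -x up and over to +x). The steel bar is 12 mm thick; its rubber foot, 16 mm in diameter, stands 65 mm from the hinge and ends 2 mm over the block
- fixture: dark steel checking fixture fixed to the bench, base plate 200 x 85 x 15 mm, origin on the bench under the nest's centre. The block stands in the nest 15 mm up, long side along the fixture's x, between two cheeks at x = +-30 to +-40 mm (36 mm wide) that rise to 61 mm, 4 mm above its top; lips 5 mm high at y = +-19 to +-24 mm. Hinge ears at x = 53 to 77 mm, 93 mm high
- block: plain steel block, 56 mm (x) x 34 mm (y) x 42 mm tall, 0.45 to 0.8 kg, origin at the centre of its underside; at the start in the fixture's nest
- rack: low plywood rack, 76 mm (x) x 204 mm (y), top 18 mm above the bench, origin on the bench under its centre. It has four places in a row along its y, 44 mm apart, for blocks whose long sides lie along its x; an aluminium end plate 6 mm thick, up to 62 mm high, closes each end of the row, the x sides are open
- gap: the empty place of the row, marked by a flat white paper slip 40 x 20 mm on the rack; origin at the place's centre on the rack's top, where the block's underside centre belongs; x along the block's long side, y along the row. Gap to each neighbour or end plate 9 to 10 mm
- row_a: another block of the row, same size as block (56 x 34 x 42 mm), standing in one of the rack's other places; leave it alone
- row_b: another block of the row, same size as block (56 x 34 x 42 mm), standing in one of the rack's other places; leave it alone
- row_c: another block of the row, same size as block (56 x 34 x 42 mm), standing in one of the rack's other places; leave it alone
- bush_a: standing steel bush, 34 mm in diameter, 50 mm tall, origin under its centre; leave it alone
- bush_b: standing steel bush, 34 mm in diameter, 50 mm tall, origin under its centre; leave it alone
- bush_c: standing steel bush, 34 mm in diameter, 50 mm tall, origin under its centre; leave it alone
- caliper: steel caliper lying flat, about 200 mm long, origin near its middle; leave it alone
- plug_gauge: lying double-ended plug gauge, 124 mm long, 24 mm thick; leave it alone
- wrench: lying wrench, origin near its middle; leave it alone
- cup: white mug, 85 mm tall, 76 mm in diameter, origin under its centre; leave it alone
Not all that is in view belongs to the job. What is shaped like the fixture but blue or green is not meant.

How it is judged:
On the way, in this order (a step that is already met when the one before it is completed fails the run):
1. the clamp handle is flipped to its open stop (value of joint handle above 1.98 rad), for 0.2 s.
2. the block stands released in the row's empty place (x of block in the frame of gap between -0.007 and 0.007 m and y of block in the frame of gap between -0.006 and 0.006 m and z of block in the frame of gap between -0.004 and 0.004 m and angle between the x axis of block and the x axis of gap, either way round below 0.12 rad and angle between block's own z axis and vertical below 0.08 rad and contact force between the fingers and block below 0.1 N and linear speed of block below 0.02 m/s), for 0.2 s.
At the end, for the whole second after the job is handed in: block standing at rest on the rack within 7 mm along its length and 6 mm across of the centre of the empty place, within 0.12 rad of square, upright, not held; handle clamped shut (below 0.08 rad) and still (all of step 2 and value of joint handle below 0.08 rad and velocity of joint handle below 0.05 rad/s); the robot touches nothing.
It fails at once if the block is dropped (moves faster than 0.3 m/s with no finger on it) (linear speed of block above 0.3 m/s and contact force between the fingers and block below 0.1 N).
It fails at once if another block of the row is shifted by more than 9 mm (distance of any of row_a, row_b, row_c from where it was at the start of the episode above 0.009 m).
It fails at once if a bystander is shifted by more than 25 mm (distance of any of bush_a, bush_b, bush_c, caliper, plug_gauge, wrench, cup from where it was at the start of the episode above 0.025 m).
It also fails if it takes over 72 s, if anything falls off the work surface, if the arm or the gripper's body presses on something with over 40 N, if the wrist force passes 120 N, or if a joint passes its speed limit or range.

## Working session

There is one attempt and no reset: what is moved stays moved. The work goes in short steps, Python scripts to look and compute and a shell command to move; the robot and the scene stay as the last step left them, time stands still between calls to the robot, and variables do not carry over. Pictures are saved under pics/ and viewed, at most 10 in all, crops included, and the job is handed in when it is done.

```bash
mkdir -p pics; python3 - <<'E'
from cell import robot, eyes
import cv2,numpy as np
for n in("scene","top"):
    im,d=eyes.read_camera(n); c=eyes.calibration(n)
    cv2.imwrite(f"pics/{n}0.png",im); np.savez(f"{n}0.npz",im=im,d=d,W=c["world_to_cam"],k=[c["fx"],c["fy"],c["cx"],c["cy"]])
    print(n,c["fx"],c["cx"],np.round(np.linalg.inv(c["world_to_cam"]),3).tolist(),(d>0).mean())
o=robot.observe();print(o["time"],o["tool_pos"],o["tool_rot"],o["opening"])
E
```

```text
scene 454.3169683738053 279.6555843055665 [[-0.676, 0.582, -0.452, 0.954], [0.737, 0.524, -0.428, 0.479], [-0.012, -0.622, -0.783, 0.93], [0.0, 0.0, 0.0, 1.0]] 0.9959268707482993
top 415.17613231634556 276.4898670185088 [[-0.023, -0.987, 0.161, 0.306], [-0.999, 0.028, 0.023, -0.015], [-0.027, -0.161, -0.987, 1.045], [0.0, 0.0, 0.0, 1.0]] 0.9962202380952381
0.1 [ 0.21962827 -0.47649014  0.24013498] [-3.14025765e+00 -1.81075868e-04  4.31763961e-01] 0.09164756670163991
```

View pics/top0.png

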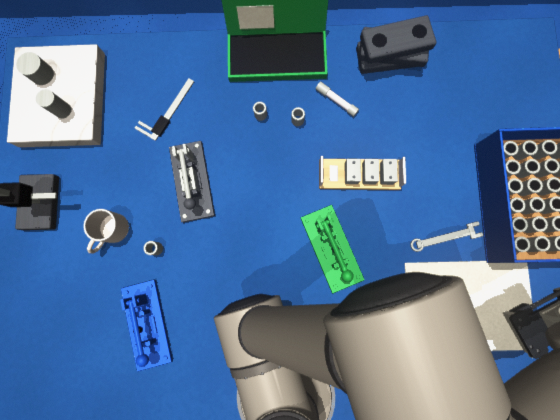

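View pics/scene0.png

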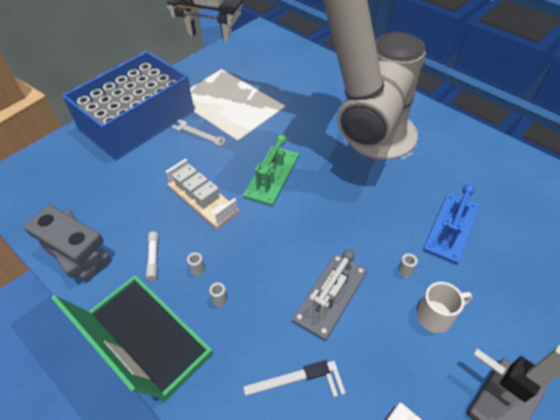

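The top view shows the dark fixture at about (192,181) and the rack at (362,173), with the white slip at its left (+y) end, about (333,173). Bushes are at (260,111), (298,116) and (152,248). Next I measure.

```bash
cat > h.py <<'E'
import numpy as np,cv2
def load(n):
    z=np.load(n+".npz");return z["im"],z["d"],z["W"],z["k"]
def cloud(d,W,k):
    v,u=np.mgrid[:d.shape[0],:d.shape[1]]
    P=np.stack([(u-k[2])/k[0]*d,(v-k[3])/k[1]*d,d,np.ones_like(d)],-1)
    return (P@np.linalg.inv(W).T)[...,:3]
def onplane(u,v,z,W,k):
    M=np.linalg.inv(W);r=M[:3,:3]@[(u-k[2])/k[0],(v-k[3])/k[1],1];return M[:3,3]+r*(z-M[2,3])/r[2]
def proj(p,W,k):
    c=W@np.r_[p,1];return k[0]*c[0]/c[2]+k[2],k[1]*c[1]/c[2]+k[3]
def rect(m,off,z,W,k):
    c=max(cv2.findContours(m.astype(np.uint8),0,1)[0],key=cv2.contourArea)
    pts=np.array([onplane(u+off[0],v+off[1],z,W,k)[:2]*1000 for u,v in c[:,0]],np.float32)
    return cv2.minAreaRect(pts)
E
python3 - <<'E'
from h import *
im,d,W,k=load("top0");P=cloud(d,W,k)
print("bench z",np.median(P[290:320,200:230,2]))
def crop(x0,y0,x1,y1):return im[y0:y1,x0:x1],P[y0:y1,x0:x1]
# fixture
c,p=crop(160,130,225,232); hsv=cv2.cvtColor(c,cv2.COLOR_BGR2HSV)
m=(hsv[...,1]<120)
m=cv2.morphologyEx(m.astype(np.uint8),cv2.MORPH_OPEN,np.ones((3,3)))
print("fix",rect(m,(160,130),.015,W,k))
c,p=crop(312,145,415,200); hsv=cv2.cvtColor(c,cv2.COLOR_BGR2HSV)
m=(hsv[...,1]<140)|(abs(hsv[...,0].astype(int)-110)>15)
print("rackall",rect(m,(312,145),.018,W,k))
zz=p[...,2]
m=(zz>.05)&(zz<.07)
n,l,s,ce=cv2.connectedComponentsWithStats(m.astype(np.uint8))
for i in range(1,n):
    if s[i,4]>40: print("blk",rect(l==i,(312,145),.06,W,k),s[i,4],p[l==i].mean(0))
A=cv2.resize(im[125:240,155:230],None,fx=5,fy=5,interpolation=2);B=cv2.resize(im[140:205,310:415],None,fx=4,fy=4,interpolation=2)
o=np.zeros((600,800,3),np.uint8);o[:575,:375]=A;o[:260,380:800]=B
s=load("scene0")[0];o[265:595,380:780]=cv2.resize(s[240:345,285:375],(400,330))[:330]
cv2.imwrite("pics/c1.png",o)
E
```

```text
bench z 0.0002657566498264208
fix ((522.1727294921875, 225.74180603027344), (200.4818115234375, 85.5440444946289), 9.997138023376465)
rackall ((529.587646484375, -208.27023315429688), (217.9510040283203, 87.90835571289062), 87.51356506347656)
blk ((532.0995483398438, -101.16802215576172), (4.847236156463623, 64.59725189208984), 87.6467056274414) 67 [ 0.52983812 -0.10157051  0.05924577]
blk ((523.7202758789062, -299.2275085449219), (7.179187297821045, 64.29026794433594), 85.89127349853516) 99 [ 0.52261373 -0.29919965  0.05908619]
blk ((527.2894897460938, -178.25430297851562), (33.81997299194336, 55.10429000854492), 87.11781311035156) 336 [ 0.52788009 -0.17863048  0.0586349 ]
blk ((525.976806640625, -221.4852752685547), (33.732643127441406, 55.329803466796875), 86.72239685058594) 336 [ 0.52634527 -0.22207743  0.05857351]
blk ((524.6710815429688, -265.3802795410156), (36.033077239990234, 54.34117889404297), 88.25121307373047) 338 [ 0.5247945  -0.26599938  0.05881715]
```

View pics/c1.png

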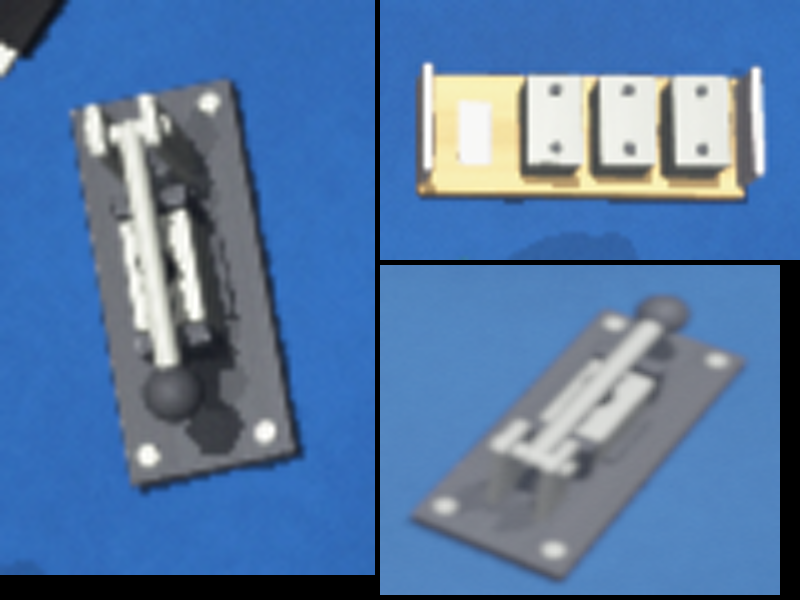

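```bash
python3 - <<'E'
from h import *
a=np.radians(10.);R=np.array([[np.cos(a),np.sin(a)],[-np.sin(a),np.cos(a)]])
for n in("top0","scene0"):
    im,d,W,k=load(n);P=cloud(d,W,k)
    q=(P[...,:2]-[.5222,.2257])@R.T*1000; z=P[...,2]*1000
    f=(abs(q[...,0])<110)&(abs(q[...,1])<55)
    def show(t,m): m=m&f; print(n,t,m.sum(),q[m].min(0).round(1),q[m].max(0).round(1),q[m].mean(0).round(1),z[m].mean().round(1))
    show("base",(z>10)&(z<20))
    show("cheek/blk",(z>50)&(z<63)&(abs(q[...,0])<50))
    show("bar",(z>76)&(z<88)&(q[...,0]>-45)&(q[...,0]<45))
    show("knob",(z>74)&(z<97)&(q[...,0]<-45))
    show("ears",(z>87)&(z<100)&(q[...,0]>40))
im,d,W,k=load("top0");P=cloud(d,W,k)
c=im[145:200,312:415];hsv=cv2.cvtColor(c,cv2.COLOR_BGR2HSV);m=(hsv[...,1]<70)&(hsv[...,2]>190)&(P[145:200,312:415,2]<.03)
m=cv2.morphologyEx(m.astype(np.uint8),cv2.MORPH_OPEN,np.ones((3,3)));print("slip",rect(m,(312,145),.018,W,k))
E
```

```text
top0 base 1590 [-99.  -42.1] [101.3  43.7] [-10.2  -3.9] 14.5
top0 cheek/blk 292 [-44.1 -17.3] [49.8 18.8] [-4.1 -2.7] 56.9
top0 bar 194 [-44.7  -6.5] [43.9  8.1] [-1.1  0.2] 81.8
top0 knob 131 [-82.4 -12.9] [-45.1  12.3] [-66.8  -0.7] 85.8
top0 ears 61 [ 48.5 -15.1] [73.3 17.3] [60.7  0.7] 91.7
scene0 base 1985 [-96.4 -42.5] [104.9  42.9] [17.6  5.2] 15.4
scene0 cheek/blk 328 [-42.6 -18.1] [39.2 18.7] [-1.3  3.7] 57.8
scene0 bar 213 [-44.8  -7.2] [44.9  8.2] [1.4 0.8] 82.8
scene0 knob 134 [-77.9 -13.6] [-45.3  13.6] [-60.9   1.2] 86.2
scene0 ears 81 [ 51.  -16.2] [76.  16.2] [64.3  0.5] 92.5
slip ((538.1953125, -135.26214599609375), (50.58610534667969, 56.85966491699219), 88.25118255615234)
```

```bash
python3 -m handwheel '[28,38,0,-0.026,1,28,38,0,-0.026,1,28,38,0,-0.026,1,28,38,0,-0.026,1,28,38,0,-0.026,1,28,38,0,-0.026,1,28,38,0,-0.026,1,28,38,0,-0.026,1]' 30
python3 -m handwheel '[28,38,0,-0.026,1,28,38,0,-0.026,0.6,-5,39,0,0,0.6,-5,39,0,0,0.6,-5,39,0,0,0.6,-5,39,0,0,0.6,-5,39,0,0,0.6,-5,39,0,0,0.6]'
python3 -m handwheel '[-5,39,0,0,0.6,-5,38,0,0,0.6,0,0,0,0,0.6,0,0,0,0,0.6]'
python3 - <<'E'
from cell import robot,eyes
import cv2,numpy as np
c=eyes.calibration("wrist");o=robot.observe();im,d=eyes.read_camera("wrist");cv2.imwrite("pics/w1.png",im)
np.savez("w1.npz",im=im,d=d,W=c["world_to_cam"],k=[c["fx"],c["fy"],c["cx"],c["cy"]])
print(o["tool_pos"],o["tool_rot"],np.linalg.inv(c["world_to_cam"]).round(3).tolist())
E
```

```text
time: 0.9
tool_pos: [0.4444, -0.171, 0.2406]
tool_rot: [-3.141, 0.0, 0.223]
contact_force: [0.9, -0.1, 0.1]
opening: 0.0918
grip_force: 0.0
time: 1.7
tool_pos: [0.4691, 0.1387, 0.2405]
tool_rot: [3.142, 0.001, 0.172]
contact_force: [0.7, -0.3, -0.7]
opening: 0.0549
grip_force: 0.0
time: 2.1
tool_pos: [0.4593, 0.2146, 0.2403]
tool_rot: [3.141, 0.001, 0.174]
contact_force: [-0.7, 0.3, 0.0]
opening: 0.0549
grip_force: 0.0
[0.45930778 0.21455102 0.24029865] [3.14091501e+00 9.65910134e-04 1.73989376e-01] [[0.174, -0.945, -0.275, 0.533], [-0.985, -0.167, -0.049, 0.227], [0.0, 0.28, -0.96, 0.385], [0.0, 0.0, 0.0, 1.0]]
```

View pics/w1.png

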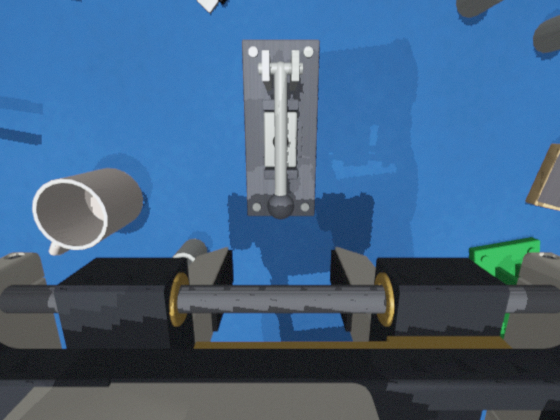

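The wrist view shows the knob at (281,206), on the finger midline of about x = 282; the bar and block run straight up the image.

```bash
python3 - <<'E'
from h import *
im,d,W,k=load("w1");P=cloud(d,W,k)
a=np.radians(10.);R=np.array([[np.cos(a),np.sin(a)],[-np.sin(a),np.cos(a)]])
q=(P[...,:2]-[.5222,.2257])@R.T*1000; z=P[...,2]*1000
f=(abs(q[...,0])<110)&(abs(q[...,1])<55)
f[240:]=0
def show(t,m): m=m&f; print(t,m.sum(),q[m].min(0).round(1),q[m].max(0).round(1),q[m].mean(0).round(1),z[m].mean().round(1))
show("blk",(z>50)&(z<63)&(abs(q[...,0])<45));show("bar",(z>76)&(z<88)&(abs(q[...,0])<45))
show("knob",(z>74)&(z<97)&(q[...,0]<-45));show("ears",(z>87)&(z<100)&(q[...,0]>40))
m=f&(z>74)&(z<97)&(q[...,0]<-48)
A=np.c_[2*q[m],2*z[m],np.ones(m.sum())];s=np.linalg.lstsq(A,(q[m]**2).sum(1)+z[m]**2,rcond=None)[0];print("sphere",s[:3],np.sqrt(s[3]+(s[:3]**2).sum()))
m=f&(z>7)&(z<20);print("base",cv2.minAreaRect((P[m][:,:2]*1000).astype(np.float32)))
E
```

```text
blk 1484 [-43.2 -17.7] [36.4 17.6] [-1.6  0.5] 59.2
bar 1211 [-44.7  -7.4] [45.   7.3] [ 1.9 -0. ] 84.1
knob 666 [-80.7 -13. ] [-45.   13.9] [-63.3  -0.1] 88.1
ears 447 [ 44.6 -15.7] [73.6 16.2] [61.5  0.4] 94.1
sphere [-6.64007125e+01 -1.77318033e-02  7.88537173e+01] 14.510860565153285
base ((523.6865844726562, 225.97573852539062), (199.74725341796875, 85.18932342529297), 10.073914527893066)
```

```bash
python3 -m handwheel '[-1.5,0,-40,0,0.6,0,0,-40,0,0.6,0,0,-40,0,0.6,0,0,-30,0,0.6,0,0,-17,0,0.6,0,0,0,0,0.6,0,0,0,0,0.25,0,0,0,0,0.2]' 25
python3 -m handwheel '[0,0,0,0,0.2,0,0,0,0,0.2]'
```

```text
time: 2.95
tool_pos: [0.4593, 0.2139, 0.075]
tool_rot: [-3.141, -0.002, 0.171]
contact_force: [0.1, 0.2, 0.0]
opening: 0.0432
grip_force: 0.0
time: 3.15
tool_pos: [0.4587, 0.2148, 0.0747]
tool_rot: [-3.14, -0.002, 0.171]
contact_force: [-4.1, 18.4, 0.6]
opening: 0.0276
grip_force: 9.3
```

```bash
python3 -m handwheel '[0,0,0,0,0.1,0,0,0,0,0.1,0,0,0,0,0.1]'
```

```text
time: 3.45
tool_pos: [0.4587, 0.2154, 0.0747]
tool_rot: [-3.14, -0.002, 0.172]
contact_force: [-0.5, 4.6, 2.4]
opening: 0.0261
grip_force: 25.0
```

```bash
python3 -m handwheel '[1.4,0.3,19.4,0,0.1,4.3,0.8,19,0,0.1,7,1.2,18.1,0,0.1,9.6,1.7,16.9,0,0.1,0,0,0,0,0.1]'
```

```text
time: 3.95
tool_pos: [0.4813, 0.2194, 0.1495]
tool_rot: [-3.14, -0.003, 0.172]
contact_force: [-3.1, 4.8, 0.1]
opening: 0.0262
grip_force: 25.0
```

Tracking well; continue over the top.

```bash
python3 -m handwheel '[12,2.1,15.2,0,0.1,14.1,2.5,13.2,0,0.1,15.9,2.8,10.9,0,0.1,17.3,3,8.4,0,0.1,18.4,3.2,5.7,0,0.1,19,3.3,2.8,0,0.1,0,0,0,0,0.1]'
python3 -m handwheel '[19.2,3.4,-0.1,0,0.1,19,3.3,-3,0,0.1,18.3,3.2,-5.8,0,0.1,17.2,3,-8.5,0,0.1,0,0,0,0,0.1]'
```

```text
time: 4.65
tool_pos: [0.5792, 0.2366, 0.2048]
tool_rot: [-3.139, -0.004, 0.172]
contact_force: [-1.7, 4.6, 8.1]
opening: 0.0264
grip_force: 25.0
time: 5.15
tool_pos: [0.6532, 0.2496, 0.1863]
tool_rot: [-3.139, -0.005, 0.172]
contact_force: [2.1, 5.1, 4.5]
opening: 0.0264
grip_force: 25.0
```

```bash
python3 -m handwheel '[0,0,0,0,0.6,0,0,0,0,0.6,0,0,0,0,0.6,0,0,30,0,0.6,0,0,40,0,0.6,-20,-3,0,0.149,0.8,-20,-3,0,0.149,0.8,-20,-3,0,0.149,0.8]'
python3 -m handwheel '[-20,-4,0,0.149,0.8,-20,-4,0,0.149,0.8,-20,-4,0,0.149,0.8,-11,-2,0,0.149,0.8,0,0,0,0.149,0.8,0,0,0,0.149,0.8,0,0,0,0.149,0.8,0,0,0,0.149,0.8]'
python3 -m handwheel '[0,0,0,0.149,0.8,0,0,0,0.149,0.8,0,0,0,0.149,0.8,0,0,0,0.149,0.8,0,0,0,0.149,0.8,0,0,0,0.149,0.8,0,0,0,0.149,0.8,0,0,0,0.149,0.8]'
python3 -m handwheel '[0,0,0,0.149,0.8,0,0,0,0.149,0.8,0,0,0,0,0.8,0,0,0,0,0.8]'
python3 - <<'E'
from cell import robot,eyes
import cv2,numpy as np
c=eyes.calibration("wrist");o=robot.observe();im,d=eyes.read_camera("wrist");cv2.imwrite("pics/w2.png",im)
np.savez("w2.npz",im=im,d=d,W=c["world_to_cam"],k=[c["fx"],c["fy"],c["cx"],c["cy"]])
print(o["tool_pos"],o["tool_rot"],o["qpos"])
from h import *
P=cloud(d,c["world_to_cam"],[c["fx"],c["fy"],c["cx"],c["cy"]]);q=(P[...,:2]-[.5222,.2257])
m=(P[...,2]>.053)&(P[...,2]<.068)&(abs(q).max(-1)<.05);m[260:]=0
print(P[m].mean(0));print(cv2.minAreaRect((P[m][:,:2]*1000).astype(np.float32)))
E
```

```text
time: 5.95
tool_pos: [0.5899, 0.2385, 0.256]
tool_rot: [3.141, 0.0, 0.625]
contact_force: [0.0, -0.3, -0.4]
opening: 0.0721
grip_force: 0.0
time: 6.75
tool_pos: [0.5195, 0.2246, 0.256]
tool_rot: [-3.141, 0.0, 1.817]
contact_force: [0.1, 0.5, -0.3]
opening: 0.0733
grip_force: 0.0
time: 7.55
tool_pos: [0.5196, 0.2246, 0.2559]
tool_rot: [-3.141, -0.0, 3.009]
contact_force: [-0.2, 0.3, -0.3]
opening: 0.0734
grip_force: 0.0
time: 7.95
tool_pos: [0.5197, 0.2248, 0.2559]
tool_rot: [-3.141, -0.0, -2.987]
contact_force: [-0.4, 0.2, -1.0]
opening: 0.0737
grip_force: 0.0
[0.51970341 0.22477898 0.25591515] [-3.14149232e+00 -2.92628053e-04 -2.98655189e+00] [ 2.72913017e-01  4.07553830e-01  1.38164270e+00 -6.68052520e-05
  1.35269853e+00 -1.45290962e+00]
[0.51951607 0.22626061 0.05934971]
((527.0169067382812, 226.8831329345703), (94.86314392089844, 35.594146728515625), 9.975274085998535)
```

View pics/w2.png

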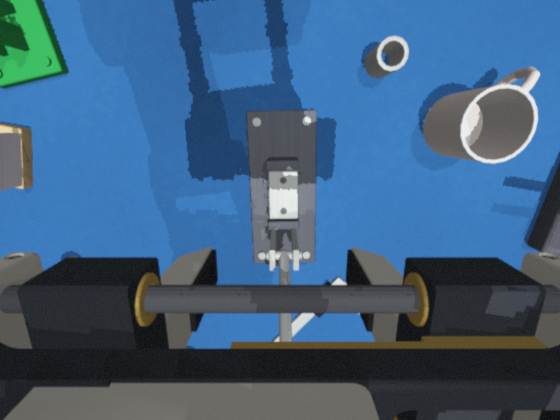

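The handle stands open. The block's bright top is centred at about (283,195), on the finger midline. I'll pin down its centre.

```bash
python3 - <<'E'
from h import *
im,d,W,k=load("w2");g=cv2.cvtColor(im,cv2.COLOR_BGR2GRAY)
c=g[150:235,255:315];P=cloud(d,W,k)[150:235,255:315]
m=(c>120)&(P[...,2]>.052)&(P[...,2]<.063);m=cv2.morphologyEx(m.astype(np.uint8),cv2.MORPH_CLOSE,np.ones((5,5)))
r=rect(m,(255,150),.057,W,k);print(r, r[0][0]-519.7,r[0][1]-224.8)
E
```

```text
((524.0191650390625, 227.09487915039062), (73.79232788085938, 33.0107421875), 8.2954683303833) 4.3191650390624545 2.2948791503906136
```

```bash
python3 -m handwheel '[2.8,1.4,-40,0.02,0.8,0,0,-40,0,0.8,0,0,-40,0,0.8,0,0,-40,0,0.8,0,0,-30,0,0.8,0,0,-18,0,0.8,0,0,-10,0,0.8,0,0,0,0,0.8]'
python3 -m handwheel '[0,0,0,0,0.4,0,0,0,0,0.3,0,0,0,0,0.3,0,0,0,0,0.3,0,0,0,0,0.3,0,0,0,0,0.3]' 30
```

```text
time: 8.8
tool_pos: [0.5221, 0.2262, 0.0369]
tool_rot: [-3.141, -0.002, -2.964]
contact_force: [1.1, -0.3, 0.4]
opening: 0.0732
grip_force: 0.0
time: 9.4
tool_pos: [0.5228, 0.2266, 0.0383]
tool_rot: [3.141, 0.001, -2.963]
contact_force: [0.0, 1.0, 3.0]
opening: 0.034
grip_force: 30.0
```

```bash
python3 -m handwheel '[0,0,5,0,0.3,0,0,10,0,0.3,0,0,20,0,0.3,0,0,25,0,0.3,0,0,25,0,0.3,0,0,17,0,0.3,0,0,0,0,0.3]' 45
python3 -m handwheel '[-2,-15,0,-0.021,0.3,-2,-18,0,-0.021,0.3,-2,-18,0,-0.021,0.3,-2,-18,0,-0.021,0.3,-2,-18,0,-0.021,0.3,-2,-18,0,-0.021,0.3,-2,-18,0,-0.021,0.3,-2,-18,0,-0.021,0.3]'
python3 -m handwheel '[-3,-18,0,-0.021,0.3,-3,-17,0,-0.021,0.3,0,0,-20,0,0.3,0,0,-25,0,0.3,0,0,-25,0,0.3,0,0,-20,0,0.3,0,0,-10,0,0.3,0,0,0,0,0.3]'
```

```text
time: 10.1
tool_pos: [0.5241, 0.2267, 0.1428]
tool_rot: [3.141, 0.005, -2.962]
contact_force: [0.6, -0.6, -4.6]
opening: 0.0335
grip_force: 45.0
time: 10.9
tool_pos: [0.5053, 0.0838, 0.1385]
tool_rot: [-3.141, -0.003, -3.132]
contact_force: [-0.6, 0.1, -4.6]
opening: 0.0339
grip_force: 45.0
time: 11.7
tool_pos: [0.4991, 0.05, 0.0382]
tool_rot: [3.142, -0.005, 3.11]
contact_force: [-0.4, -0.2, -4.7]
opening: 0.0336
grip_force: 45.0
```

```bash
python3 -m handwheel '[0,0,-8,0,0.3,0,0,-5,0,0.3,0,0,-1.5,0,0.3,0,0,0,0,0.3]'; python3 -m handwheel '[0,0,-1,0,0.3,0,0,0,0,0.3]'; python3 -m handwheel '[0,0,-1,0,0.3,0,0,0,0,0.3]'
```

```text
time: 12.1
tool_pos: [0.5008, 0.0504, 0.0255]
tool_rot: [3.142, 0.0, 3.111]
contact_force: [-0.2, -0.1, -3.7]
opening: 0.0337
grip_force: 45.0
time: 12.3
tool_pos: [0.5009, 0.0504, 0.0247]
tool_rot: [3.142, 0.001, 3.111]
contact_force: [0.5, -0.0, -4.6]
opening: 0.0337
grip_force: 45.0
time: 12.5
tool_pos: [0.5007, 0.0504, 0.0234]
tool_rot: [3.142, 0.0, 3.111]
contact_force: [0.5, -0.0, -4.8]
opening: 0.0341
grip_force: 45.0
```

```bash
python3 -m handwheel '[0,0,-1,0,0.3,0,0,0,0,0.3]'; python3 -m handwheel '[0,0,-0.7,0,0.3,0,0,0,0,0.3]'
```

```text
time: 12.7
tool_pos: [0.5008, 0.0504, 0.0233]
tool_rot: [3.142, 0.0, 3.111]
contact_force: [-2.5, -0.1, 4.2]
opening: 0.0337
grip_force: 45.0
time: 12.9
tool_pos: [0.5008, 0.0504, 0.0232]
tool_rot: [3.142, 0.001, 3.111]
contact_force: [-4.6, -0.3, 12.2]
opening: 0.0337
grip_force: 45.0
```

```bash
python3 -m handwheel '[0,0,0,0,0.7,0,0,0,0,0.8,0,0,0,0,0.8,0,0,30,0,0.9,0,0,40,-0.143,0.9,0,0,40,-0.143,0.9,0,0,20,-0.143,0.9,0,0,20,-0.143,0.9]'
python3 -m handwheel '[0,0,0,-0.143,0.9,0,0,0,-0.143,0.9,0,0,0,-0.143,0.9,0,0,0,-0.143,0.9,0,0,0,-0.143,0.9,0,0,0,-0.143,0.9,0,0,0,-0.143,0.9,0,0,0,0,0.9]'
python3 -m handwheel '[0,0,0,0,0.9,0,0,0,0,0.9]'
python3 - <<'E'
from cell import robot,eyes
import cv2,numpy as np
from h import *
c=eyes.calibration("wrist");o=robot.observe();im,d=eyes.read_camera("wrist");cv2.imwrite("pics/w3.png",im)
W=c["world_to_cam"];k=[c["fx"],c["fy"],c["cx"],c["cy"]]
np.savez("w3.npz",im=im,d=d,W=W,k=k)
P=cloud(d,W,k);z=P[...,2];m=(z>.034)&(z<.052)&(abs(P[...,0]-.5)<.06)&(abs(P[...,1]-.05)<.06);m[270:]=0
print(o["tool_pos"],o["tool_rot"],m.sum(),P[m].mean(0))
print(rect(m,(0,0),.042,W,k))
n,l,s,ce=cv2.connectedComponentsWithStats(((z>.05)&(z<.07)).astype(np.uint8))
for i in range(1,n):
    if s[i,4]>150:print(s[i],rect(l==i,(0,0),.06,W,k))
E
```

```text
time: 13.7
tool_pos: [0.501, 0.0504, 0.1733]
tool_rot: [3.141, 0.001, 2.533]
contact_force: [0.9, -0.1, 0.2]
opening: 0.0819
grip_force: 0.0
time: 14.5
tool_pos: [0.5008, 0.0504, 0.1716]
tool_rot: [3.142, -0.0, 1.537]
contact_force: [0.2, 0.6, 0.4]
opening: 0.0825
grip_force: 0.0
time: 14.7
tool_pos: [0.5007, 0.0504, 0.1717]
tool_rot: [3.142, 0.0, 1.541]
contact_force: [-0.5, 0.7, -0.7]
opening: 0.0824
grip_force: 0.0
[0.50073788 0.05038746 0.17168673] [3.14156474e+00 9.40935877e-06 1.54064872e+00] 2140 [0.49812523 0.05083057 0.0430847 ]
((498.2137756347656, 50.690223693847656), (34.84151077270508, 55.93383026123047), 88.33519744873047)
[248   0  18  26 338] ((487.1859436035156, 206.7968292236328), (9.967416763305664, 16.703683853149414), 9.68181037902832)
[482 192  38  36 491] ((692.1680297851562, 49.17366027832031), (31.792699813842773, 31.85888671875), 8.691343307495117)
```

View pics/w3.png

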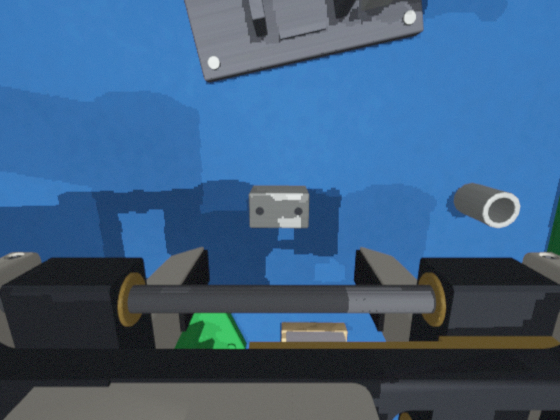

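The block stands at (279,210), square to the tool (both at -0.03 rad), 2.5 mm off in x. I descend and take it by the ends.

```bash
python3 -m handwheel '[-2.6,0.3,-40,0,0.9,0,0,-40,0,0.9,0,0,-35,0,0.9,0,0,-20,0,0.9,0,0,-12.5,0,0.9,0,0,0,0,0.9,0,0,0,0,0.5,0,0,0,0,0.5]' 30
python3 -m handwheel '[0,0,0,0,0.5,0,0,0,0,0.5,0,0,0,0,0.5,0,0,0,0,0.5]' 45
```

```text
time: 15.55
tool_pos: [0.4991, 0.0506, 0.0254]
tool_rot: [3.139, 0.0, 1.538]
contact_force: [1.2, -0.0, 0.6]
opening: 0.0711
grip_force: 0.0
time: 15.95
tool_pos: [0.4986, 0.0507, 0.025]
tool_rot: [3.14, 0.0, 1.538]
contact_force: [-0.4, -0.9, 5.8]
opening: 0.0558
grip_force: 45.0
```

```bash
python3 -m handwheel '[0,0,5,0,0.5,0,0,15,0,0.5,0,0,30,0,0.5,0,0,35,0,0.5,0,0,35,0,0.5,0,0,20,0,0.5,0,0,0,0,0.5]'
python3 -m handwheel '[4,-25,0,0,0.5,4,-35,0,0,0.5,4,-35,0,0,0.5,4,-35,0,0,0.5,4,-35,0,0,0.5,4,-35,0,0,0.5,4,-35,0,0,0.5,3,-35,0,0,0.5]'
python3 -m handwheel '[0,0,0,0,0.5,0,0,0,0,0.5,0,0,0,0,0.5]'
python3 - <<'E'
from cell import robot,eyes
import cv2,numpy as np
from h import *
c=eyes.calibration("wrist");o=robot.observe();im,d=eyes.read_camera("wrist");cv2.imwrite("pics/w4.png",im)
W=c["world_to_cam"];k=[c["fx"],c["fy"],c["cx"],c["cy"]]
np.savez("w4.npz",im=im,d=d,W=W,k=k)
P=cloud(d,W,k);z=P[...,2]
print(o["tool_pos"],o["tool_rot"],o["opening"])
n,l,s,ce=cv2.connectedComponentsWithStats(((z>.05)&(z<.07)).astype(np.uint8))
for i in range(1,n):
    if s[i,4]>100:print(s[i],rect(l==i,(0,0),.06,W,k),P[l==i].mean(0))
hsv=cv2.cvtColor(im,cv2.COLOR_BGR2HSV)
m=(hsv[...,1]<60)&(hsv[...,2]>150)&(z>.01)&(z<.03)
n,l,s,ce=cv2.connectedComponentsWithStats(m.astype(np.uint8))
for i in range(1,n):
    if s[i,4]>60:print("slip",s[i],rect(l==i,(0,0),.018,W,k))
E
```

```text
time: 16.65
tool_pos: [0.4994, 0.0507, 0.1667]
tool_rot: [3.136, 0.0, 1.538]
contact_force: [0.3, 0.5, -5.1]
opening: 0.0558
grip_force: 45.0
time: 17.45
tool_pos: [0.5281, -0.2202, 0.1618]
tool_rot: [-3.138, -0.002, 1.538]
contact_force: [1.0, 0.3, -4.9]
opening: 0.0558
grip_force: 45.0
time: 17.75
tool_pos: [0.5283, -0.2182, 0.1627]
tool_rot: [-3.139, -0.002, 1.538]
contact_force: [0.6, 0.0, -4.2]
opening: 0.0557
grip_force: 45.0
[ 0.52834854 -0.21820129  0.16274168] [-3.13897813e+00 -1.81111850e-03  1.53814736e+00] 0.05572431018430785
[464   0  39  14 253] ((674.7265014648438, -66.54241943359375), (7.996212005615234, 26.69432258605957), 88.11862182617188) [ 0.67982706 -0.06332016  0.05112267]
[ 94  45  27  25 316] ((402.0126953125, -89.15347290039062), (18.951940536499023, 13.48349666595459), 21.175918579101562) [ 0.40304753 -0.09069549  0.05979047]
[ 53  67  20  11 106] ((367.9511413574219, -98.27296447753906), (14.409260749816895, 4.068686008453369), 20.82996368408203) [ 0.36828546 -0.09903919  0.06170216]
[ 240   66   89   12 1026] ((533.5318603515625, -104.14752960205078), (7.
[... 640 characters left out ...]
97), (19.768550872802734, 21.050537109375), 19.99102210998535) [ 0.31375765 -0.1471005   0.05849653]
[ 249  152   70   43 2880] ((530.560302734375, -180.27096557617188), (34.295677185058594, 56.028564453125), 88.1991958618164) [ 0.53061577 -0.17959141  0.0611323 ]
[ 250  203   66   29 1861] ((528.8746337890625, -217.48043823242188), (24.808353424072266, 55.85983657836914), 88.25035858154297) [ 0.52872922 -0.21738008  0.06069984]
slip [ 445   66  115  125 2982] ((732.8853759765625, -152.88882446289062), (126.86949157714844, 21.90725326538086), 50.28704071044922)
slip [ 260   90   63   53 1765] ((538.4443969726562, -133.8050537109375), (44.888065338134766, 54.92704391479492), 85.7022476196289)
```

View pics/w4.png

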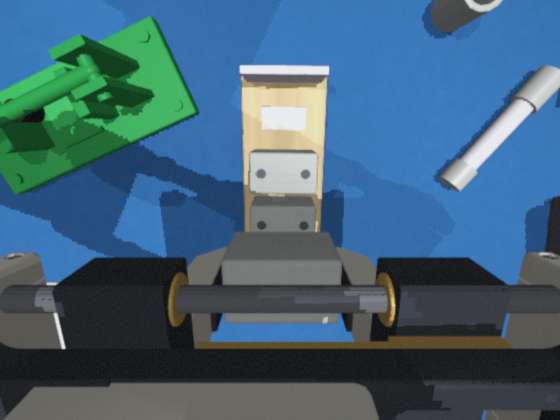

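The wrist view shows the slip at (285,118), the neighbour's top at (283,171) and the end plate at (285,72). The held block is centred between the fingers. I'll refine the slip and the rack edges.

```bash
python3 - <<'E'
from h import *
im,d,W,k=load("w4");P=cloud(d,W,k)
c=im[80:152,240:330];hsv=cv2.cvtColor(c,cv2.COLOR_BGR2HSV)
m=(hsv[...,1]<45)&(hsv[...,2]>190)&(P[80:152,240:330,2]<.03)
m[:18]=0;m[58:]=0
m=cv2.morphologyEx(m.astype(np.uint8),cv2.MORPH_OPEN,np.ones((3,3)))
print("slip",m.sum(),rect(m,(240,80),.018,W,k))
wood=(hsv[...,1]>60)&(hsv[...,0]<30)
print([ (lambda x:(onplane(240+x[0],y+80,.018,W,k)*1000).round(1)[:2].tolist()+(onplane(240+x[-1]+1,y+80,.018,W,k)*1000).round(1)[:2].tolist())(np.where(wood[y])[0]) for y in(12,20,60)])
# inner plate face / block face lines
b=hsv[:,45];print([(y+80,b[y].tolist()) for y in range(0,72,3)])
E
```

```text
slip 1089 ((532.3217163085938, -136.09677124023438), (20.78717041015625, 40.94505310058594), 88.17262268066406)
[[496.1, -112.8, 570.7, -115.2], [495.7, -119.5, 570.8, -121.9], [494.3, -154.2, 569.3, -156.6]]
[(80, [132, 13, 97]), (83, [19, 86, 134]), (86, [20, 91, 137]), (89, [20, 72, 228]), (92, [20, 72, 231]), (95, [21, 72, 229]), (98, [20, 70, 230]), (101, [20, 70, 231]), (104, [20, 70, 230]), (107, [21, 11, 231]), (110, [109, 8, 241]), (113, [105, 6, 239]), (116, [105, 4, 237]), (119, [110, 6, 239]), (122, [105, 6, 239]), (125, [105, 2, 236]), (128, [25, 12, 231]), (131, [20, 72, 210]), (134, [21, 76, 209]), (137, [20, 75, 210]), (140, [20, 77, 210]), (143, [20, 77, 208]), (146, [21, 75, 208]), (149, [20, 65, 160])]
```

```bash
python3 -m handwheel '[1,20,0,0,0.5,1,25,0,0,0.5,1,25,0,0,0.5,0.9,12,0,0,0.5,0,0,0,0,0.5,0,0,0,0,0.5,0,0,0,0,0.5]'; python3 -m handwheel '[0,0,-30,0,0.5,0,0,-25,0,0.5,0,0,-15,0,0.5,0,0,0,0,0.5,0,0,0,0,0.5]'
```

```text
time: 18.5
tool_pos: [0.5331, -0.1381, 0.1642]
tool_rot: [3.141, 0.0, 1.537]
contact_force: [0.8, 0.4, -5.1]
opening: 0.0561
grip_force: 45.0
time: 19.0
tool_pos: [0.5333, -0.1381, 0.0945]
tool_rot: [3.141, 0.0, 1.537]
contact_force: [-0.3, 0.5, -4.0]
opening: 0.0552
grip_force: 45.0
```

```bash
python3 -m handwheel '[-1,2,0,0,0.5,0,0,0,0,0.5,0,0,0,0,0.5]'; python3 -m handwheel '[0,0,-15,0,0.5,0,0,-15,0,0.5,0,0,-10,0,0.5,0,0,-5,0,0.5,0,0,0,0,0.5,0,0,0,0,0.5]'
```

```text
time: 19.3
tool_pos: [0.5324, -0.1354, 0.0951]
tool_rot: [3.14, 0.001, 1.538]
contact_force: [0.5, -0.4, -4.8]
opening: 0.0557
grip_force: 45.0
time: 19.9
tool_pos: [0.5324, -0.1354, 0.0497]
tool_rot: [3.141, 0.0, 1.538]
contact_force: [0.3, -0.8, -4.7]
opening: 0.0558
grip_force: 45.0
```

```bash
python3 - <<'E'
from cell import robot,eyes
import cv2,numpy as np
from h import *
for n in("wrist","top"):
    c=eyes.calibration(n);im,d=eyes.read_camera(n);np.savez(n+"5.npz",im=im,d=d,W=c["world_to_cam"],k=[c["fx"],c["fy"],c["cx"],c["cy"]])
    if n=="wrist":cv2.imwrite("pics/w5.png",im)
E
```

```text
(no output)
```

View pics/w5.png

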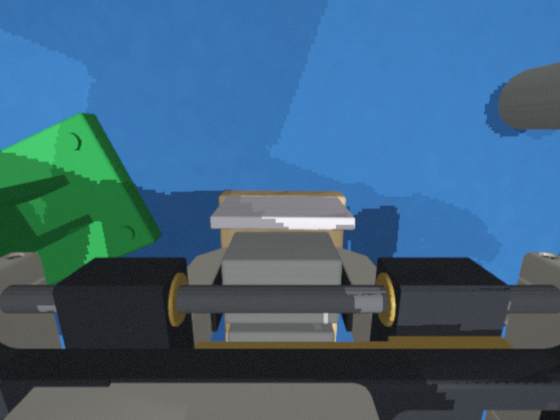

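The block sits between the end plate (row 228) and the neighbour (row 335), with its ends in line with the neighbour's. I lower until contact.

```bash
python3 -m handwheel '[0,0,-4,0,0.5,0,0,-1,0,0.5,0,0,0,0,0.5]'; python3 -m handwheel '[0,0,-1,0,0.5,0,0,0,0,0.5]';python3 -m handwheel '[0,0,-0.7,0,0.5,0,0,0,0,0.5]'
```

```text
time: 20.3
tool_pos: [0.5319, -0.1353, 0.0441]
tool_rot: [-3.141, -0.0, 1.538]
contact_force: [0.6, -0.3, -4.7]
opening: 0.0558
grip_force: 45.0
time: 20.5
tool_pos: [0.532, -0.1353, 0.0432]
tool_rot: [-3.142, -0.0, 1.538]
contact_force: [0.3, 0.2, -3.9]
opening: 0.0558
grip_force: 45.0
time: 20.7
tool_pos: [0.5321, -0.1353, 0.0431]
tool_rot: [3.141, 0.0, 1.538]
contact_force: [-3.2, 0.5, 2.3]
opening: 0.056
grip_force: 45.0
```

```bash
python3 -m handwheel '[0,0,0,0,0.65,0,0,0,0,0.8,0,0,0,0,0.85,0,0,0,0,0.85,0,0,20,0,0.85,0,0,40,0,0.85,0,0,40,0,0.85,0,0,40,0,0.85]'
python3 -m handwheel '[0,-30,0,0,0.85,0,-30,0,0,0.85,0,-20,0,0,0.85,0,0,0,0,0.85,0,0,0,0,0.85]'
python3 - <<'E'
from cell import robot,eyes
import cv2,numpy as np
from h import *
c=eyes.calibration("wrist");o=robot.observe();im,d=eyes.read_camera("wrist");cv2.imwrite("pics/w6.png",im)
W=c["world_to_cam"];k=[c["fx"],c["fy"],c["cx"],c["cy"]];P=cloud(d,W,k);z=P[...,2]
print(o["tool_pos"])
n,l,s,ce=cv2.connectedComponentsWithStats(((z>.052)&(z<.07)&(abs(P[...,0]-.53)<.05)).astype(np.uint8))
for i in range(1,n):
    if s[i,4]>100:print(s[i],rect(l==i,(0,0),.06,W,k),P[l==i].mean(0))
E
```

```text
time: 21.5
tool_pos: [0.5318, -0.1352, 0.184]
tool_rot: [-3.141, -0.0, 1.538]
contact_force: [1.4, -0.7, -0.6]
opening: 0.0781
grip_force: 0.0
time: 22.0
tool_pos: [0.5318, -0.2151, 0.1823]
tool_rot: [-3.141, -0.001, 1.537]
contact_force: [0.3, 0.9, -0.8]
opening: 0.0785
grip_force: 0.0
[ 0.53183095 -0.2151288   0.18228984]
[239  75  82  10 809] ((533.7852783203125, -103.90335845947266), (6.731165885925293, 65.81058502197266), 88.10062408447266) [ 0.53387412 -0.10419976  0.06226576]
[ 245  101   68   42 2781] ((531.8328857421875, -136.6904296875), (32.95454788208008, 55.84477233886719), 88.11280822753906) [ 0.53184316 -0.1364303   0.06131131]
[ 247  154   65   39 2454] ((530.60302734375, -179.989013671875), (33.47361373901367, 55.919410705566406), 88.11526489257812) [ 0.53056179 -0.17952602  0.0611817 ]
[ 248  202   62   38 2225] ((528.8002319335938, -223.68896484375), (35.598388671875, 55.81405258178711), 88.1249771118164) [ 0.52884902 -0.22263916  0.06098678]
[ 249  246   59   36 2058] ((526.9644775390625, -266.7835693359375), (36.61539840698242, 55.65338134765625), 88.14352416992188) [ 0.52705737 -0.2662632   0.06079459]
```

View pics/w6.png

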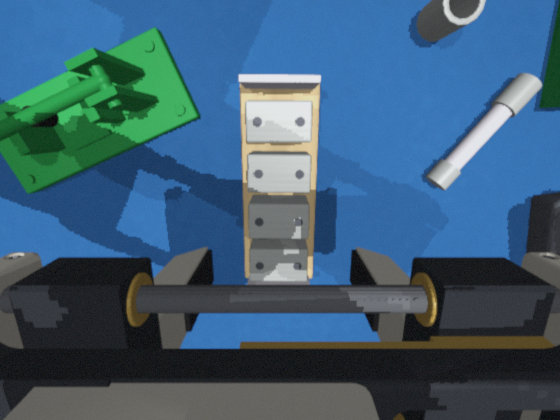

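Placed square, in line, at row pitch 43.3 mm, with ends flush. Now back to the knob.

```bash
python3 -m handwheel '[0,0,40,0,0.6,0,0,40,0,0.6,8.7,33.2,0,-0.0975,0.6,8.7,33.2,0,-0.0975,0.6,8.7,33.2,0,-0.0975,0.6,8.7,33.2,0,-0.0975,0.6,8.7,33.2,0,-0.0975,0.6,8.7,33.2,0,-0.0975,0.6]'
python3 -m handwheel '[8.7,33.2,0,-0.0975,0.6,8.7,33.2,0,-0.0975,0.6,8.7,33.2,0,-0.0975,0.6,8.7,33.2,0,-0.0975,0.6,8.7,33.2,0,-0.0975,0.6,8.7,33.2,0,-0.0975,0.6,8.7,33.2,0,-0.0975,0.6,8.7,33.2,0,-0.0975,0.6]'
python3 -m handwheel '[0,0,0,0,0.6,0,0,0,0,0.6,0,0,0,0,0.6]'
python3 - <<'E'
from h import *
from cell import robot,eyes
a=np.radians(10.);R=np.array([[np.cos(a),np.sin(a)],[-np.sin(a),np.cos(a)]])
for n in("top","scene","wrist"):
    c=eyes.calibration(n);im,d=eyes.read_camera(n);P=cloud(d,c["world_to_cam"],[c["fx"],c["fy"],c["cx"],c["cy"]])
    q=(P[...,:2]-[.5225,.2262])@R.T*1000;z=P[...,2]*1000
    if n=="wrist": cv2.imwrite("pics/w7.png",im)
    m=(abs(q[...,0]-131)<30)&(abs(q[...,1])<22)&(z>165)&(z<212)&(cv2.cvtColor(im,6)<110)
    if m.sum()>30:
        A=np.c_[2*q[m],2*z[m],np.ones(m.sum())];s=np.linalg.lstsq(A,(q[m]**2).sum(1)+z[m]**2,rcond=None)[0];print(n,m.sum(),s[:3],np.sqrt(s[3]+(s[:3]**2).sum()),R.T@s[:2]/1000+[.5225,.2262])
    else: print(n,m.sum())
E
```

```text
time: 22.85
tool_pos: [0.584, -0.0133, 0.2626]
tool_rot: [-3.141, -0.0, 0.95]
contact_force: [0.4, 0.4, 0.4]
opening: 0.055
grip_force: 0.0
time: 23.65
tool_pos: [0.653, 0.2523, 0.2625]
tool_rot: [-3.141, 0.001, 0.17]
contact_force: [-0.4, -0.5, 0.4]
opening: 0.0551
grip_force: 0.0
time: 23.95
tool_pos: [0.6533, 0.2492, 0.2625]
tool_rot: [3.141, 0.001, 0.174]
contact_force: [0.5, 0.1, -0.3]
opening: 0.0548
grip_force: 0.0
top 169 [126.22921819   1.10512551 183.52160207] 18.424765010720336 [0.64661961 0.24920781]
scene 191 [128.90603734  -0.50002484 192.14130835] 12.908875354911151 [0.64953449 0.24809187]
wrist 1066 [127.324158    -0.51425723 192.00440227] 13.64350936248613 [0.64797912 0.24780316]
```

```bash
python3 -m handwheel '[-2.5,-0.6,-20,0,0.6,0,0,-20,0,0.6,0,0,-20,0,0.6,0,0,-15,0,0.6,0,0,0,0,0.6,0,0,0,0,0.25,0,0,0,0,0.1,0,0,0,0,0.1]' 25
python3 -m handwheel '[0,0,0,0,0.1,0,0,0,0,0.1,0,0,0,0,0.1]'
```

```text
time: 24.9
tool_pos: [0.6519, 0.2489, 0.1889]
tool_rot: [-3.141, -0.002, 0.173]
contact_force: [1.5, 0.1, -0.2]
opening: 0.0358
grip_force: 0.0
time: 25.2
tool_pos: [0.6516, 0.2494, 0.1884]
tool_rot: [-3.141, -0.002, 0.173]
contact_force: [-1.1, 1.2, 3.6]
opening: 0.0262
grip_force: 25.0
```

Gripped. Reverse the arc.

```bash
python3 -m handwheel '[-17.2,-3,8.5,0,0.1,-18.3,-3.2,5.8,0,0.1,-19,-3.3,3,0,0.1,-19.2,-3.4,0.1,0,0.1,-19,-3.3,-2.8,0,0.1,-18.4,-3.2,-5.7,0,0.1,0,0,0,0,0.1]'
python3 -m handwheel '[-17.3,-3,-8.4,0,0.1,-15.9,-2.8,-10.9,0,0.1,-14.1,-2.5,-13.2,0,0.1,-12,-2.1,-15.2,0,0.1,0,0,0,0,0.1]'
```

```text
time: 25.9
tool_pos: [0.5377, 0.2293, 0.1966]
tool_rot: [3.141, 0.003, 0.173]
contact_force: [-3.3, 0.6, 5.3]
opening: 0.0268
grip_force: 25.0
time: 26.4
tool_pos: [0.4789, 0.219, 0.1471]
tool_rot: [3.142, 0.005, 0.173]
contact_force: [-4.5, 2.4, 1.4]
opening: 0.0263
grip_force: 25.0
```

```bash
python3 -m handwheel '[-9.2,-1.6,-16.9,0,0.1,-6.6,-1.1,-18.1,0,0.1,-3.9,-0.6,-18.5,0,0.1,-1,-0.2,-15,0,0.1,0,0,0,0,0.1]'; python3 -m handwheel '[0,0,-3,0,0.1,0,0,0,0,0.1,0,0,0,0,0.1]'
```

```text
time: 26.9
tool_pos: [0.4595, 0.2156, 0.0789]
tool_rot: [3.141, 0.004, 0.173]
contact_force: [-4.9, 2.0, -0.5]
opening: 0.0265
grip_force: 25.0
time: 27.2
tool_pos: [0.4595, 0.2156, 0.0776]
tool_rot: [3.141, 0.003, 0.173]
contact_force: [-6.6, 2.1, -1.2]
opening: 0.0266
grip_force: 25.0
```

```bash
python3 -m handwheel '[0,0,-2,0,0.1,0,0,0,0,0.1,0,0,0,0,0.1]';python3 -m handwheel '[0,0,-2,0,0.1,0,0,0,0,0.1,0,0,0,0,0.1]'
```

```text
time: 27.5
tool_pos: [0.4595, 0.2156, 0.0757]
tool_rot: [3.141, 0.003, 0.173]
contact_force: [-6.8, 1.7, -0.0]
opening: 0.0264
grip_force: 25.0
time: 27.8
tool_pos: [0.4597, 0.2156, 0.0746]
tool_rot: [3.141, 0.002, 0.173]
contact_force: [-7.8, 1.5, 6.0]
opening: 0.0266
grip_force: 25.0
```

Seated on its stop (upward reaction). Release, raise and check.

```bash
python3 -m handwheel '[0,0,0,0,0.3,0,0,0,0,0.6,0,0,0,0,0.6,0,0,20,0,0.6,0,0,40,0,0.6,0,0,40,0,0.6,0,0,40,0,0.6,0,0,20,0,0.6]'
python3 -m handwheel '[0,0,0,0,0.6,0,0,0,0,0.6,0,0,0,0,0.6]'
python3 - <<'E'
from h import *
from cell import robot,eyes
a=np.radians(10.);R=np.array([[np.cos(a),np.sin(a)],[-np.sin(a),np.cos(a)]])
c=eyes.calibration("wrist");im,d=eyes.read_camera("wrist");cv2.imwrite("pics/w8.png",im);P=cloud(d,c["world_to_cam"],[c["fx"],c["fy"],c["cx"],c["cy"]])
q=(P[...,:2]-[.5222,.2257])@R.T*1000;z=P[...,2]*1000
f=(abs(q[...,1])<20);f[240:]=0
m=f&(z>74)&(z<97)&(q[...,0]<-48)&(q[...,0]>-90)
A=np.c_[2*q[m],2*z[m],np.ones(m.sum())];s=np.linalg.lstsq(A,(q[m]**2).sum(1)+z[m]**2,rcond=None)[0];print("knob",s[:3],np.sqrt(s[3]+(s[:3]**2).sum()))
m=f&(z>76)&(z<95)&(abs(q[...,0])<45)&(abs(q[...,1])<5);print("bar slope",np.polyfit(q[m][:,0],z[m],1))
i0,d0,W,k=load("w1");P=cloud(d0,W,k);q=(P[...,:2]-[.5222,.2257])@R.T*1000;z=P[...,2]*1000
f=(abs(q[...,1])<5);f[240:]=0;m=f&(z>76)&(z<95)&(abs(q[...,0])<45);print("start slope",np.polyfit(q[m][:,0],z[m],1))
E
```

```text
time: 28.6
tool_pos: [0.4621, 0.2158, 0.2377]
tool_rot: [-3.141, -0.007, 0.173]
contact_force: [0.3, 0.0, -0.1]
opening: 0.0549
grip_force: 0.0
time: 28.9
tool_pos: [0.4598, 0.2153, 0.2321]
tool_rot: [3.141, 0.002, 0.173]
contact_force: [-0.5, -0.4, -1.3]
opening: 0.0553
grip_force: 0.0
knob [-6.64248609e+01 -2.40533463e-02  7.87966038e+01] 14.51052732593514
bar slope [1.35429961e-03 8.45628214e+01]
start slope [9.38003354e-04 8.46523892e+01]
```

View pics/w8.png

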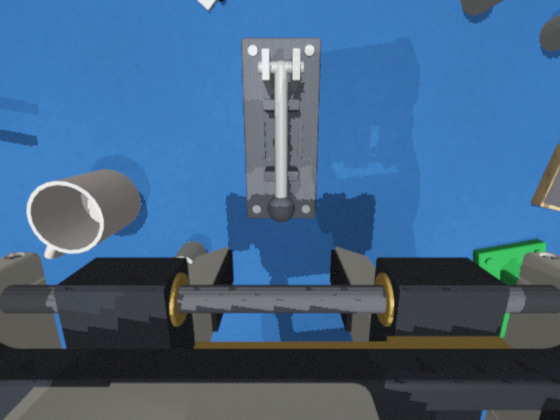

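The handle is level over the empty nest, with the knob at (281,208), the same position as at the start. The gripper is clear, so I hand in.

```bash
python3 -c "
from cell import robot
print(robot.hand_in())"
```

```text
the job is handed in; nothing more can be done
None
```

The block stands in the row's empty place, square and flush with its neighbours, and the handle is back at its starting clamped position; the job was handed in at about 29 s, and no verdict was returned.

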